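Clamp a housing in the hold-down screw clamp

ROBOT

A 6-joint arm with a two-finger parallel gripper is mounted at the origin on the work surface. World frame = base frame: x ahead of the robot, y to its left, z up, the work surface at z = 0. Lengths are in mm, angles in rad, forces in N, time in s.
With the tool pointing down it reaches from about 350 to 775 mm from the base axis. Payload 7.3 kg.
Tool frame: the origin (TCP) lies on the mounting face of the last link; the fingertips stand 178 mm ahead of it and the grasp point (between the pads) lies 159 mm ahead of it; z points along the fingers, y is the line along which they close (so a half turn about z gives the same grasp; the last joint's range is limited). The gripper opens to 92 mm and grips with 3 to 60 N. Pads are 19 mm wide; open, the fingers measure 130 mm over their backs; the gripper's body (75 mm by 190 mm) begins 47 mm behind the grasp point.
Start: joints at [1.099, 0.342, 1.524, -0, 1.275, -0.146], TCP at [168.013, 497.392, 404.741] pointing down, gripper open.
Joint ranges: [-2.53, 2.53], [-0.77, 2.02], [0.04, 2.7], [-1, 4.14], [0.28, 2.66], [-3.11, 3.11]. Speed limits (rad/s): [2.57, 2.57, 3.14, 3.14, 3.14, 3.14].

INTERFACE

Orientations are given as [roll, pitch, yaw] about the fixed x, y, z axes, in that order (R = Rz(yaw) Ry(pitch) Rx(roll)).
In Python, from plant import bot gives the robot as it stands.
- The arm moves only by the shell command python3 shift.py 'ROWS'. ROWS is a JSON list of rows, 1 to 5 of them, each of 5 numbers: the finger opening in mm, then dx, dy, dz in mm, then a turn about the tool's z in rad; each row is the pose to reach, as a shift and turn from the pose commanded when the command began, along the tool's axes at that moment; what a row does not reach only later rows make up. A row lasts 1/8 s, in which the tool goes at most 62.5 mm and 0.188 rad, less where a joint would pass 70% of its speed; a pose out of reach is approached as far as the arm can. The fingers move at their own pace and stop on an object; the grip force is fixed at half the most. Time passes only in rows, so rows that do not move let the fingers close. It prints the time, the measured TCP pose, the force, the opening and the grip force at its end.
- bot.get_obs(): the state, without advancing time (a new reading comes with each control period).
- bot.capture(name): name is "side" or "top" or "wrist"; returns a dict with "color" (400x640x3 uint8, red, green, blue), "K" (3x3 intrinsics, pixels), "R" (3x3) and "t" (3): a world point X has camera coordinates R X + t. Camera axes: x right, y down, z forward; pixel columns grow to the right and rows downward; lengths in mm; the calibration is good to about 2 mm. A picture is of the moment at which its call begins. There is no depth.
- bot.close_job(): hands the job in; it is judged then, once.
The state is a dict: "time": time; "joint_positions": joint angles; "dq": joint speeds; "tau": joint torques, N m; "tool_pos": TCP position; "tcp_rot": TCP orientation; "contact_force": force on the tool from outside, world axes, zero at the start; "moment": the same for the moment, N m; "grip_width": finger opening in mm; "finger_force": force on a finger pad.
Only numpy, scipy, OpenCV 4.12 (cv2) and the standard library are available. Lean on these libraries where they do the work, as an engineer would, in place of code of your own. Each camera call takes 0.05 s, during which the arm holds its last target. There are 200 camera calls.

TASK

Slide the aluminium housing along the clamp's bed until it is fully home against the end stop, without ramming it. Then wind the crank clockwise until the pad meets the housing and snug it by feel to about 55 newtons, firm but not enough to dent the thin walls, and let go, leaving the other things on the bench where they are.

Things in the scene. Friction and masses are not known exactly. Their poses are not given: they have to be found in the camera images.
- clamp: Grey screw clamp bolted to the bench. Origin on the bench surface under the vertical screw axis; x points from its open mouth (robot side) to its column, y left, z up. Flat bed, top 20 mm above the bench, 120 mm wide, from x = -230 to +95 mm. Its directions are the frame that the other entries call the clamp's.
- channel (a point): Start of the straight channel, on the bed at clamp x = -10, y = 0, z = 20 mm. Two dark guides 18 mm high stand on the bed 48 mm apart, centred on y = 0, from clamp x = -10 to +30 mm; towards the robot they flare open, 0.3 rad each side, to about 68 mm apart at clamp x = -44 mm.
- overarm (a point): On the screw axis, top of the overarm, 135 mm above the bench. The overarm is 44 mm wide and 30 mm thick, from clamp x = -25 to +93 mm, carried by a column at x = 57 to 93 mm; a round boss on it ends 140 mm above the bench. The crank turns above it.
- end_stop: Dark block 50 mm wide at the end of the channel. Same origin and axes as the clamp; its flat face towards the mouth is at clamp x = +30 mm, z = 20 to 46 mm. The housing is home when its leading end touches this face. Pressing the housing on it with more than 35 N damages it; 5 to 15 N is plenty.
- housing: Loose aluminium box 160 (x) x 44 (y) x 38 (z) mm, about 0.35 kg, on the clamp's bed, short of the stop. Origin: centre of underside. Its +x end leads into the channel; its -x end (black plate, two small connectors 7 mm long) sticks out of the mouth, to be gripped across the 44 mm or pushed. Home: origin at clamp x = -50 mm, straight in the channel. Pad force over 95 N dents it.
- spindle: The upright screw and all it carries (crank, knob, pad). Origin on the screw axis, 160 mm above the bench when fully raised. Below hangs a round rubber pad, 32 mm across, on a stem set to a different length each time: its face is 85 to 91 mm below this origin and is not reported, so contact must be felt. Firm means a pad force of about 55 N (40 to 75 N is right).
- screw_top (a point): On the screw axis, 16 mm above the spindle's origin, moves with it. A turn clockwise from above lowers it and the pad by 16 mm. The pad meets the housing after 0.2 to 1.1 turns. The screw stays where it is left. Thread drag is 0.21 N m about the axis when turned slowly; each 10 N of pad force adds 0.025 N m; from first touch to 55 N is about 0.8 rad of crank.
- crank_grip (a point): Inside the crank's upright black knob, 36 mm from the screw axis: a cylinder 20 mm across, 38 mm high, spinning freely on its pin; this point is on its axis, 14 mm below its top, 26 mm above the crank arm. Carried round the screw axis it sinks 16 mm a turn. Force along the circle: about 5.8 N free, plus 0.7 N for each 10 N of pad force; each 1 N pushed down on it acts like 0.0025 N m.
- tape_roll: bystander: roll of blue tape lying flat, 104 mm across, 48 mm high, origin at centre of underside
- wrench: bystander: steel wrench 180 mm long lying flat, origin under its middle
- spare_pad: bystander: small round spare clamp foot, 40 mm across, 34 mm high, origin at centre of underside
- carton: bystander: cardboard box 140 x 100 x 90 mm, origin at centre of underside
- cleaner: bystander: white bottle 66 mm across, 190 mm high, origin at centre of underside
- screwdriver: bystander: screwdriver with black handle, 200 mm long, lying, origin under its middle
- battery: bystander: black tool battery 110 x 75 x 61 mm, origin at centre of underside

How it is judged (in metres and radians):
On the way, in this order (a step that is already met when the one before it is completed fails the run):
1. the housing is home against the end stop, the pad not yet on it (x of housing in the frame of clamp above -0.0525 m and angle between the x axis of housing and the x axis of clamp, either way round below 0.06 rad and contact force between spindle and housing below 2 N), for 0.2 s.
2. the pad has met the housing (x of housing in the frame of clamp above -0.0525 m and angle between the x axis of housing and the x axis of clamp, either way round below 0.06 rad and contact force between spindle and housing above 10 N), for 0.1 s.
At the end, for the whole second after the job is handed in: The housing is at the end stop (within 2.5 mm) and straight in the channel (within 0.06 rad), at rest, with the pad pressing on it with 40 to 75 N (x of housing in the frame of clamp above -0.0525 m and angle between the x axis of housing and the x axis of clamp, either way round below 0.06 rad and contact force between spindle and housing between 40 and 75 N and linear speed of housing below 0.01 m/s); the robot touches nothing.
It fails at once if the pad presses on the housing with more than 95 N (contact force between spindle and housing above 95 N).
It fails at once if the housing is rammed against the end stop with more than 35 N (contact force between housing and end_stop above 35 N).
It fails at once if a bystander is moved more than 20 mm (distance of any of tape_roll, wrench, spare_pad, carton, cleaner, screwdriver, battery from where it was at the start of the episode above 0.02 m).
It also fails if it takes over 72 s, if anything falls off the work surface, if the arm or the gripper's body presses on something with over 40 N, if the wrist force passes 120 N, or if a joint passes its speed limit or range.

## Working session

There is one attempt and no reset: what is moved stays moved. The work goes in short steps, Python scripts to look and compute and a shell command to move; the robot and the scene stay as the last step left them, time stands still between calls to the robot, and variables do not carry over. Pictures are saved under pics/ and viewed, at most 10 in all, crops included, and the job is handed in when it is done.

```bash
ls; mkdir -p pics; python3 - <<'E'
from plant import bot
import cv2,pickle
d={}
for n in("side","top"):
    c=bot.capture(n);d[n]=c;cv2.imwrite(f"pics/{n}0.png",c["color"][:,:,::-1]);print(n,c["K"],c["R"],c["t"])
pickle.dump(d,open("c0.pkl","wb"))
print(bot.get_obs())
E
```

```text
pics
plant.py
shift.py
side [[407.07205155   0.         319.95056015]
 [  0.         407.07205155 203.02794365]
 [  0.           0.           1.        ]] [[ 0.99286677 -0.11825216  0.01523187]
 [-0.0528898  -0.55132032 -0.8326155 ]
 [ 0.10685622  0.82587065 -0.55364196]] [-623.61835576  159.03691371 1072.6170825 ]
top [[400.12361359   0.         325.76801103]
 [  0.         400.12361359 192.92876021]
 [  0.           0.           1.        ]] [[ 0.01236121 -0.99986569 -0.01076131]
 [-0.98577504 -0.01038157 -0.16774917]
 [ 0.16761492  0.01268182 -0.98577097]] [   2.33168339  639.02488626 1064.13434261]
{'time': 0.1, 'joint_positions': array([ 1.09900153e+00,  3.42652073e-01,  1.52491107e+00,  1.36151402e-05,
        1.27540459e+00, -1.45985000e-01]), 'dq': array([-0.00013202, -0.00155217, -0.00323111, -0.00136201,  0.00183945,
       -0.00131063]), 'tau': array([ 2.34999818e-03, -4.32007349e+01, -2.44693458e+01,  7.21004116e-02,
        5.25158504e-02, -7.90474382e-05]), 'tool_pos': array([167.95562899, 497.28507871, 404.11843583]), 'tcp_rot': array([-3.14023409e+00, -2.12910947e-04,  2.81577874e+00]), 'contact_force': array([-0.15736133,  0.15727891,  0.93394986]), 'moment': array([ 0.00291741,  0.00429025, -0.00885163]), 'finger_force': 0.0, 'grip_width': 91.97459801862558}
```

View pics/side0.png

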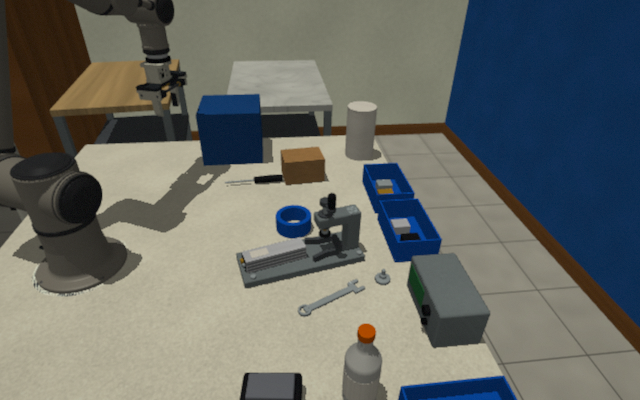

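View pics/top0.png

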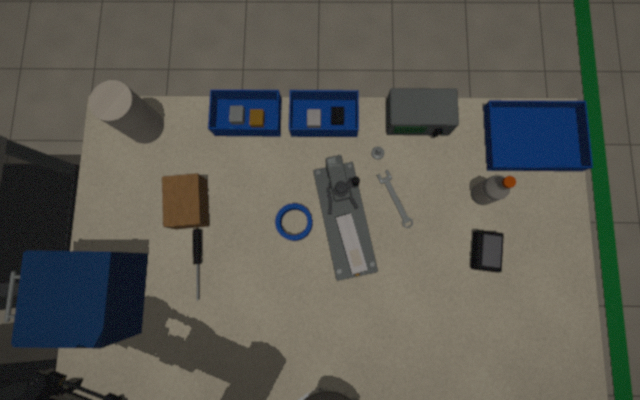

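The side view shows the clamp at about (300,245), with its column to the right and the knob at (332,201). In the top view the clamp runs from (355,278) to (333,157), the housing is at about (352,243) and the knob at (355,181). I'll enlarge both crops.

```bash
python3 - <<'E'
import cv2,pickle,numpy as np
d=pickle.load(open("c0.pkl","rb"))
a=d["top"]["color"][145:285,300:400,::-1];b=d["side"]["color"][185:290,230:370,::-1]
a=cv2.resize(a,None,fx=4,fy=4,interpolation=2);b=cv2.resize(b,(400,300),interpolation=2)
a=np.clip(a*1.6,0,255).astype('uint8')
o=np.zeros((560,800,3),'uint8');o[:,:400]=a;o[:300,400:]=np.clip(b*1.6,0,255)
cv2.imwrite("pics/z0.png",o)
E
```

```text
(no output)
```

View pics/z0.png

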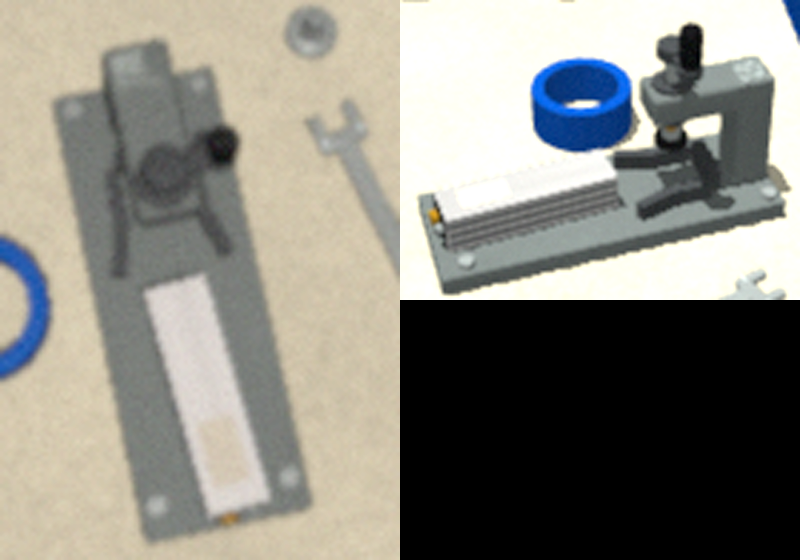

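The enlarged crops show the bed corners at (53,100), (213,68), (310,510) and (145,542). The housing's top corners are at (145,290), (205,274), (270,500) and (208,517), and the knob is at (222,146). The housing sits slightly skewed and off the channel axis. I'll refine these with masks and rays.

```bash
cat > h.py <<'E'
import numpy as np,cv2
def ray(c,uv,z):
    d=c["R"].T@np.linalg.inv(c["K"])@np.array([uv[0],uv[1],1.]);o=-c["R"].T@c["t"]
    return o+d*(z-o[2])/d[2]
def proj(c,X):
    p=c["K"]@(c["R"]@np.asarray(X,float)+c["t"]);return p[:2]/p[2]
E
python3 - <<'E'
from h import *;import pickle
d=pickle.load(open("c0.pkl","rb"));c=d["top"]
f=lambda p:(300+(p[0]-1.5)/4,145+(p[1]-1.5)/4)
B=[ray(c,f(p),20) for p in[(53,100),(213,68),(310,510),(145,542)]]
print(np.round(B,1))
F1=(B[0]+B[1])/2;F0=(B[2]+B[3])/2
print("len",np.linalg.norm(F1-F0),np.linalg.norm(B[0]-B[1]),np.linalg.norm(B[2]-B[3]))
ux=(F1-F0)/np.linalg.norm(F1-F0);print("yaw",np.arctan2(ux[1],ux[0]))
O=(F0+F1)/2+ux*67.5;print("clamp",O)
R=np.array([ux[:2],[-ux[1],ux[0]]])
# housing mask
img=c["color"].astype(int);m=np.zeros(img.shape[:2],np.uint8)
m[210:276,330:372]=(img[210:276,330:372].min(2)>img[215:270,325:333].max()+15)*255
cs=max(cv2.findContours(m,0,1)[0],key=cv2.contourArea);print(cv2.minAreaRect(cs),img[215:270,325:333].max())
for H in ([f(p) for p in[(145,290),(205,274),(270,500),(208,517)]],cv2.boxPoints(cv2.minAreaRect(cs))):
    P=np.array([R@(ray(c,p,58)-O)[:2] for p in H]);print(np.round(P,1),P.mean(0))
k=ray(c,f((222,146)),190);print("knob",k,R@(k-O)[:2])
for z in(135,140):
    k=ray(c,f((162,174)),z);print(z,R@(k-O)[:2])
# knob, side cross-check
s=d["side"];i=s["color"].astype(int);mm=np.zeros(i.shape[:2],np.uint8);mm[190:212,325:340]=(i[190:212,325:340].max(2)<45)*255
ys,xs=np.nonzero(mm);print("knob side px",xs.min(),xs.max(),ys.min(),ys.max(),xs.mean(),proj(s,[k[0],k[1],190]))
E
```

```text
[[ 713.1   48.5   20. ]
 [ 738.2  -67.8   20. ]
 [ 422.7 -135.6   20. ]
 [ 399.4  -21.    20. ]]
len 322.0031085129253 118.98043340120395 116.92412208543428
yaw 0.21474197225701508
clamp [634.31379189 -29.61678483  20.        ]Traceback (most recent call last):
  File "<stdin>", line 14, in <module>
ValueError: max() iterable argument is empty
```

```bash
python3 - <<'E'
from h import *;import pickle
d=pickle.load(open("c0.pkl","rb"));c=d["top"]
f=lambda p:(300+(p[0]-1.5)/4,145+(p[1]-1.5)/4)
B=[ray(c,f(p),20) for p in[(53,100),(213,68),(310,510),(145,542)]]
F1=(B[0]+B[1])/2;F0=(B[2]+B[3])/2
ux=(F1-F0)/np.linalg.norm(F1-F0);O=(F0+F1)/2+ux*67.5
R=np.array([ux[:2],[-ux[1],ux[0]]])
for H in ([f(p) for p in[(145,290),(205,274),(270,500),(208,517)]],):
    P=np.array([R@(ray(c,p,58)-O)[:2] for p in H]);print(np.round(P,1),P.mean(0))
    a=(P[0]+P[1]-P[2]-P[3])/2;print("yaw rel",np.arctan2(a[1],a[0]),"world ctr",R.T@P.mean(0)+O[:2])
for z in(180,192,200):
  k=ray(c,f((222,146)),z);k2=ray(c,f((222,146)),z);print("knob",z,k,R@(k-O)[:2],np.hypot(*(R@(k-O)[:2])))
for z in(135,140,170):
    q=ray(c,f((162,174)),z);print(z,R@(q-O)[:2])
s=d["side"];i=s["color"].astype(int);mm=(i[190:212,325:340].max(2)<40)
ys,xs=np.nonzero(mm);print("knob side px",325+xs.min(),325+xs.max(),190+ys.min(),190+ys.max(),325+xs.mean(),190+ys.mean())
for z in(180,190,200): print(proj(s,ray(c,f((222,146)),z)))
E
```

```text
[[ -59.7   23.8]
 [ -57.2  -19. ]
 [-215.6  -29.5]
 [-218.2   13.8]] [-137.6772285    -2.73597005]
yaw rel 0.06468741147677784 world ctr [500.38183749 -61.62828853]
knob 180 [648.05700458 -64.56957517 180.        ] [  5.97927395 -37.07858857] 37.55760172486646
knob 192 [645.64135526 -63.83154169 192.        ] [  3.77638018 -35.84274308] 36.041133150452424
knob 200 [644.03092238 -63.33951937 200.        ] [  2.30778433 -35.01884609] 35.094806592639905
135 [4.05206418 0.29117708]
140 [3.1840739  0.60045455]
170 [-2.0238678   2.45611935]
knob side px 325 335 194 211 331.11570247933884 202.37190082644628
[332.37949771 207.34573206]
[331.65155293 203.82677199]
[330.9158055  200.27009309]
```

```bash
cat >> h.py <<'E'
from scipy.spatial.transform import Rotation as Ro
O=np.array([634.3,-29.6]);YAW=.2147
def w(cx,cy):
    c,s=np.cos(YAW),np.sin(YAW);return O+[c*cx-s*cy,s*cx+c*cy]
def togo(o,xyz,yaw):
    "tool-axis shift and turn to bring the GRASP point to xyz"
    R=Ro.from_euler('xyz',o['tcp_rot']).as_matrix()
    t=np.array([xyz[0],xyz[1],xyz[2]+159.])
    dy=(yaw-o['tcp_rot'][2]+np.pi/2)%np.pi-np.pi/2
    return np.round(R.T@(t-o['tool_pos']),1),round(-dy,3)
E
python3 - <<'E'
from h import *;from plant import bot
o=bot.get_obs();print(togo(o,(447.6,-76.8,120),.2147+.065))
E
```

```text
(array([-448.7, -454.2,  125.6]), np.float64(-0.606))
```

```bash
python3 shift.py '[[92,-40,-40,10,-0.12],[92,-80,-81,25,-0.24],[92,-120,-121,40,-0.36],[92,-160,-162,55,-0.48],[92,-200,-202,70,-0.606]]'; python3 - <<'E'
from h import *;from plant import bot
o=bot.get_obs();print(togo(o,(447.6,-76.8,120),.2147+.065))
E
```

```text
time: 0.72
tool_pos: [293.1, 240.3, 334.3]
tcp_rot: [3.142, 0.0, -2.857]
contact_force: [0.8, 0.7, 0.2]
grip_width: 92.2
finger_force: 0.0
(array([ -59.1, -347.8,   55.3]), np.float64(0.005))
```

```bash
python3 shift.py '[[92,-10,-58,10,0],[92,-20,-116,20,0],[92,-30,-174,30,0],[92,-40,-232,40,0],[92,-50,-290,50,0]]'; python3 shift.py '[[92,-9,-58,5,0],[92,-9,-58,5,0],[92,-9,-58,5,0]]'; python3 - <<'E'
from h import *;from plant import bot
o=bot.get_obs();print(togo(o,(447.6,-76.8,44),.2147+.065))
c=bot.capture("wrist");cv2.imwrite("pics/w0.png",c["color"][:,:,::-1])
print([proj(c,[*w(*p),z]).round() for p,z in[((-218,-8),58),((-58,2),58),((-230,-60),20),((-230,60),20),((-10,24),38),((-10,-24),38)]])
E
```

```text
time: 1.35
tool_pos: [421.6, -24.8, 284.3]
tcp_rot: [3.141, 0.0, -2.862]
contact_force: [1.5, 0.8, 0.4]
grip_width: 92.1
finger_force: 0.0
time: 1.72
tool_pos: [445.2, -75.8, 279.3]
tcp_rot: [3.14, -0.001, -2.862]
contact_force: [0.1, 1.3, 0.2]
grip_width: 91.6
finger_force: 0.0
(array([-2.1, -1.7, 76.3]), np.float64(-0.0))
[array([317., 192.]), array([317., 373.]), array([254., 162.]), array([401., 171.]), array([337., 396.]), array([287., 393.])]
```

View pics/w0.png

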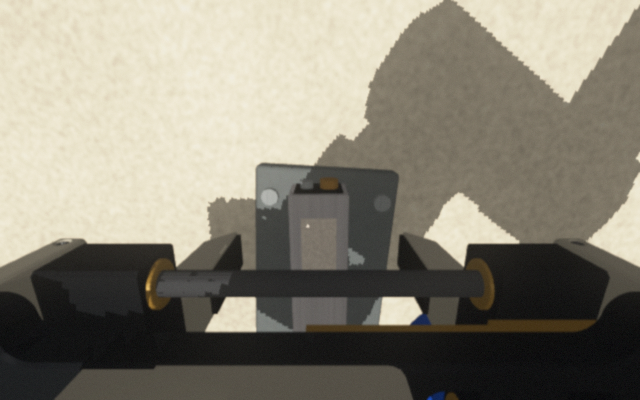

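The wrist picture shows the bed corners at (257,163) and (398,172), and the housing end centred at (319,190). Both agree with my estimate, so I'll descend and grip.

```bash
python3 shift.py '[[92,-2,-2,40,0],[92,-2,-2,65,0],[92,-2,-2,76,0],[92,-2,-2,76,0]]' && python3 shift.py '[[30,0,0,0,0],[30,0,0,0,0],[30,0,0,0,0],[30,0,0,0,0],[30,0,0,0,0]]'; python3 - <<'E'
from h import *;from plant import bot
o=bot.get_obs();print(o['contact_force'],togo(o,(*w(-138-55,-3),44),.2147), togo(o,(*w(-105,0),44),.2147))
E
```

```text
time: 2.28
tool_pos: [448.1, -76.6, 203.7]
tcp_rot: [3.141, -0.001, -2.86]
contact_force: [0.1, -1.1, 0.6]
grip_width: 91.9
finger_force: 0.0
time: 2.9
tool_pos: [448.2, -77.5, 203.7]
tcp_rot: [3.141, -0.0, -2.862]
contact_force: [-1.7, 2.9, 1.6]
grip_width: 46.7
finger_force: 1.5
[-1.65152979  2.88033336  1.58066542] (array([0.7, 4.2, 0.7]), np.float64(0.065)) (array([-87.3,   1.4,   0.7]), np.float64(0.065))
```

```bash
python3 shift.py '[[30,0,0,0,0],[30,0,0,0,0],[30,0,0,0,0]]'; python3 - <<'E'
from h import *;from plant import bot
o=bot.get_obs();print(o['contact_force'],o['tcp_rot'], togo(o,(*w(-105,0),44),.2147))
E
```

```text
time: 3.28
tool_pos: [448.1, -77.3, 203.7]
tcp_rot: [3.141, -0.0, -2.861]
contact_force: [-1.5, 2.4, 4.6]
grip_width: 44.0
finger_force: 29.9
[-1.54104875  2.39750623  4.55587704] [ 3.14101623e+00 -4.13482086e-04 -2.86130635e+00] (array([-87.4,   1.2,   0.7]), np.float64(0.066))
```

```bash
python3 shift.py '[[30,0,4,0,0.03],[30,0,7.2,0,0.066],[30,-15,6.2,0,0.066],[30,-30,5.2,0,0.066],[30,-42,4.4,0,0.066]]'; python3 - <<'E'
from h import *;from plant import bot
o=bot.get_obs();print(o['contact_force'],o['moment'], togo(o,(*w(-105,0),44),.2147))
c=bot.capture("top");im=c["color"][145:285,300:400,::-1]
cv2.imwrite("pics/t1.png",np.clip(cv2.resize(im,None,fx=4,fy=4,interpolation=2)*1.6,0,255).astype('uint8'))
E
```

```text
time: 3.9
tool_pos: [486.6, -61.5, 203.7]
tcp_rot: [3.14, -0.004, -2.928]
contact_force: [-10.4, -2.2, 10.5]
grip_width: 44.2
finger_force: 29.9
[-10.41971387  -2.24195904  10.45242406] [-0.07663249  1.43604616  0.05565701] (array([-46.1,  -0.3,   0.5]), np.float64(-0.001))
```

View pics/t1.png

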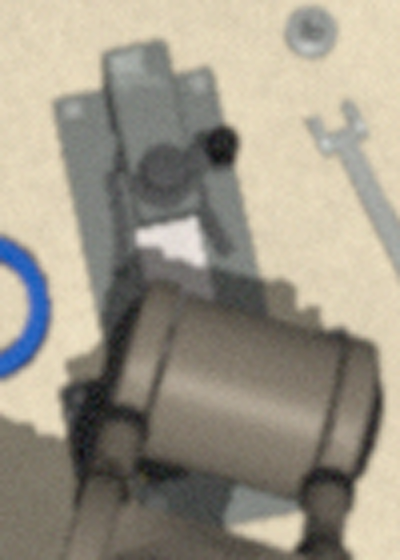

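The top picture shows the housing front at about (137,235)–(197,218), centred between the flared guides. I'll continue slowly with slightly less down-load.

```bash
python3 shift.py '[[30,0,0,-0.5,0],[30,-5,0,-0.5,0],[30,-10,0,-0.5,0],[30,-15,0,-0.5,0]]'; python3 shift.py '[[30,-5,0,0,0],[30,-10,0,0,0],[30,-15,0,0,0]]'; python3 - <<'E'
from h import *;from plant import bot
o=bot.get_obs();print(o['contact_force'],o['moment'], togo(o,(*w(-105,0),44),.2147))
E
```

```text
time: 4.45
tool_pos: [502.4, -58.4, 204.0]
tcp_rot: [3.141, -0.0, -2.928]
contact_force: [-0.4, 0.5, -3.7]
grip_width: 44.4
finger_force: 29.9
time: 4.82
tool_pos: [517.1, -55.1, 204.1]
tcp_rot: [3.141, 0.0, -2.927]
contact_force: [-1.1, -0.1, -3.7]
grip_width: 43.8
finger_force: 29.9
[-1.07361548 -0.14763134 -3.65491983] [ 0.01138925  0.20282143 -0.03830287] (array([-15. ,  -0. ,   1.1]), np.float64(-0.0))
```

```bash
python3 shift.py '[[30,-3,0,0,0],[30,-6,0,0,0],[30,-9,0,0,0]]'|grep -E "pos|cont"; python3 shift.py '[[30,-1,0,0,0],[30,-2,0,0,0]]'|grep -E "pos|cont"
```

```text
tool_pos: [525.6, -53.3, 204.2]
contact_force: [0.3, -0.0, -4.0]
tool_pos: [527.5, -52.9, 204.2]
contact_force: [0.8, -0.0, -3.8]
```

```bash
python3 shift.py '[[30,-0.8,0,0,0],[30,-0.8,0,0,0]]'|grep -E "pos|cont";python3 shift.py '[[30,-0.8,0,0,0],[30,-0.8,0,0,0]]'|grep -E "pos|cont"
```

```text
tool_pos: [528.3, -52.7, 204.2]
contact_force: [0.4, 0.3, -4.4]
tool_pos: [529.1, -52.5, 204.2]
contact_force: [-0.1, -1.9, -4.7]
```

```bash
python3 shift.py '[[30,-0.8,0,0,0],[30,-0.8,0,0,0]]'|grep -E "pos|cont";python3 shift.py '[[30,-0.8,0,0,0],[30,-0.8,0,0,0]]'|grep -E "pos|cont"
```

```text
tool_pos: [529.9, -52.4, 204.2]
contact_force: [-0.6, -0.1, -4.7]
tool_pos: [530.6, -52.2, 204.2]
contact_force: [-0.4, 0.2, -3.9]
```

```bash
python3 shift.py '[[30,-0.8,0,0,0],[30,-0.8,0,0,0]]'|grep -E "pos|cont"
```

```text
tool_pos: [531.5, -52.0, 204.2]
contact_force: [0.5, -0.3, -3.9]
```

```bash
for i in 1 2; do :; done; python3 shift.py '[[30,-0.8,0,0,0],[30,-0.8,0,0,0]]'|grep -E "pos|cont"; python3 shift.py '[[30,-0.8,0,0,0],[30,-0.8,0,0,0]]'|grep -E "pos|cont"
```

```text
tool_pos: [532.2, -51.9, 204.2]
contact_force: [0.2, 0.7, -4.9]
tool_pos: [532.7, -51.7, 204.1]
contact_force: [-2.0, -0.5, -2.6]
```

```bash
python3 shift.py '[[30,-0.8,0,0,0],[30,-0.8,0,0,0]]'|grep -E "pos|cont"; python3 shift.py '[[30,-0.8,0,0,0],[30,-0.8,0,0,0]]'|grep -E "pos|cont"
```

```text
tool_pos: [533.0, -51.6, 204.0]
contact_force: [-5.6, -1.7, -1.3]
tool_pos: [533.3, -51.5, 203.9]
contact_force: [-8.5, -2.7, -0.5]
```

```bash
python3 shift.py '[[92,0,0,0,0],[92,0,0,0,0],[92,0,0,0,0],[92,0,0,0,0]]'|grep -E "pos|cont|wid"; python3 shift.py '[[92,2,0,-20,0],[92,2,0,-75,0],[92,2,0,-135,0],[92,2,0,-195,0],[92,2,0,-215,0]]'|grep -E "pos|cont"; python3 - <<'E'
from h import *;from plant import bot;import pickle
o=bot.get_obs();print(o['time'],togo(o,(*w(3,-36),255),.2147))
d={n:bot.capture(n) for n in("side","wrist","top")};pickle.dump(d,open("c1.pkl","wb"))
a=np.clip(cv2.resize(d["side"]["color"][185:290,230:370,::-1],(400,300),interpolation=2)*1.6,0,255)
o=np.zeros((500,800,3),np.uint8);o[:300,:400]=a;o[:500,400:]=np.clip(cv2.resize(d["top"]["color"][145:270,300:400,::-1],(400,500),interpolation=2)*1.6,0,255)
cv2.imwrite("pics/r1.png",o)
E
```

```text
tool_pos: [534.7, -51.3, 204.4]
contact_force: [-0.2, -0.4, -0.1]
grip_width: 79.2
tool_pos: [532.7, -51.8, 423.6]
contact_force: [0.4, 0.1, -0.4]
8.825 (array([-106.9,  -35.9,   10.5]), np.float64(-0.0))
```

View pics/r1.png

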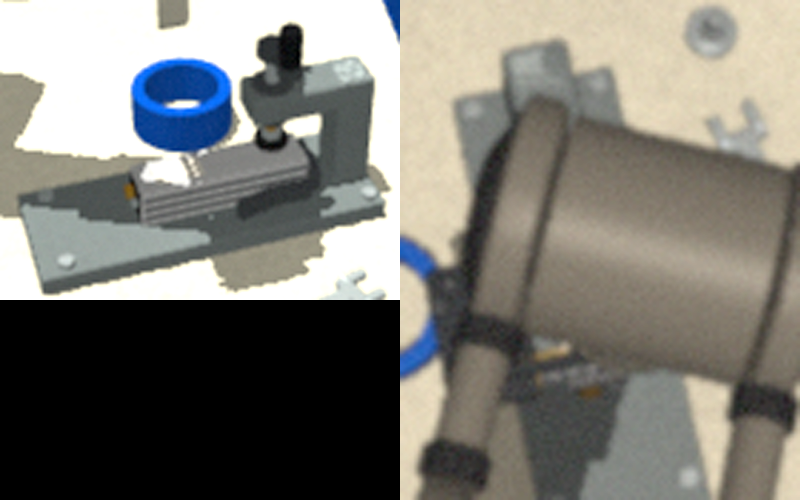

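The side crop shows the housing in the channel, with its tail at about (140,200) and its nose under the pad near (308,165). I'll check the tail position by ray and triangulate the knob.

```bash
python3 - <<'E'
from h import *;import pickle
d=pickle.load(open("c1.pkl","rb"));s=d["side"];d0=pickle.load(open("c0.pkl","rb"))
for cx,cy,z in[(-130,-22,20),(-130,-22,58),(-130,22,58),(30,-22,58)]:
    u=proj(s,[*w(cx,cy),z]);print("pred crop",((u-[230,185])/.35).round())
# knob centroid in top c0 and side: dark mask
c=d0["top"];i=c["color"][170:192,345:364].max(2);m=i<35
ys,xs=np.nonzero(m);ut=np.array([345+xs.mean(),170+ys.mean()]);print("top",ut,m.sum())
i=s["color"][188:215,322:342].max(2);m=i<28;ys,xs=np.nonzero(m);print("side cols/rows",np.c_[ys+188,xs+322][::9].tolist())
for z in(216,197,178):print(z,((proj(s,[*w(2.5,-35.5),z])-[230,185])/.35).round(), (proj(c,[*w(2.5,-35.5),z])))
E
```

```text
pred crop [140. 227.]
pred crop [138. 195.]
pred crop [126. 165.]
pred crop [307. 160.]
top [354.52083333 181.1875    ] 48
side cols/rows [[194, 330], [195, 334], [197, 331], [198, 332], [199, 333], [200, 334], [202, 327], [203, 328], [204, 329], [205, 330], [206, 331], [207, 332], [208, 334]]
216 [289.  28.] [355.70872098 179.69926872]
197 [289.  47.] [355.21854001 181.25799718]
178 [288.  65.] [354.74679732 182.75809369]
```

```bash
python3 shift.py '[[70,-35,-12,5,0],[70,-70,-24,5,0],[70,-106,-35,10,0],[70,-106,-35,10,0],[70,-106,-35,10,0]]'|grep -E "pos|cont|wid";  python3 - <<'E'
from h import *;from plant import bot
o=bot.get_obs();print(o['time'],togo(o,(*w(2.5,-35.5),203),.2147))
E
```

```text
tool_pos: [643.1, -63.4, 407.3]
contact_force: [-0.2, -0.1, 0.4]
grip_width: 70.2
9.6 (array([-1.2, -0.7, 45.3]), np.float64(-0.0))
```

```bash
python3 shift.py '[[60,-1,-0.7,20,0],[60,-1,-0.7,35,0],[60,-1,-0.7,45,0],[60,-1,-0.7,45,0]]'|grep -E "pos|cont|wid"; python3 shift.py '[[10,0,0,0,0],[10,0,0,0,0],[10,0,0,0,0],[10,0,0,0,0]]'|grep -E "pos|cont|wid|fing"; python3 shift.py '[[10,0,0,0,0],[10,0,0,0,0],[10,0,0,0,0]]'|grep -E "pos|cont|wid|fing"; python3 - <<'E'
from h import *;from plant import bot
o=bot.get_obs();print(o['time'],o['moment'],togo(o,(*w(2.5,-35.5),203),.2147))
c=bot.capture("side")
cv2.imwrite("pics/k1.png",np.clip(cv2.resize(c["color"][165:270,270:370,::-1],None,fx=5,fy=5,interpolation=2)*1.6,0,255).astype('uint8'))
E
```

```text
tool_pos: [644.3, -63.9, 363.5]
contact_force: [-0.1, -0.2, -0.4]
grip_width: 59.7
tool_pos: [644.7, -63.9, 364.4]
contact_force: [0.2, -0.7, 0.4]
grip_width: 24.7
finger_force: 0.0
tool_pos: [644.6, -63.3, 364.3]
contact_force: [-1.3, 4.5, 2.0]
grip_width: 19.0
finger_force: 30.0
10.975 [ 0.96047554  0.30380326 -0.01168661] (array([ 0.4, -0.4,  2.3]), np.float64(-0.0))
```

View pics/k1.png

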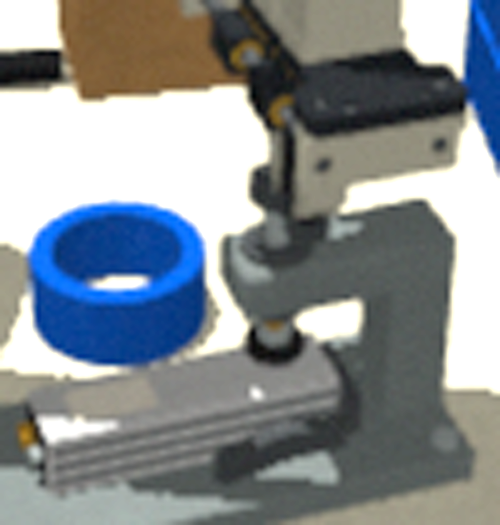

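The picture shows the fingers holding the knob, with the pad at (275,348) just above the housing top. I'll estimate the gap from the pad's front lower edge and compute the circle rows.

```bash
cat >> h.py <<'E'
from math import *
def arc(t0,da,n=5,r=36.):
    "rows for n clockwise steps of da from crank angle t0 (clamp frame)"
    return [[round(-r*(cos(t0-k*da)-cos(t0)),1),round(r*(sin(t0-k*da)-sin(t0)),1),round(2.546*k*da,2)] for k in range(1,n+1)]
def feel(o,t):
    "clockwise resistance and radial force, from crank angle t"
    f=Ro.from_euler('z',-YAW).apply(o['contact_force']);e=np.array([sin(t),-cos(t),0])
    return round(-f@e,2),round(f@[cos(t),sin(t),0],2),round(f[2],2)
def cang(o):
    d=Ro.from_euler('z',-YAW).apply([*(o['tool_pos'][:2]-O),0]);return round(atan2(d[1],d[0]),3),round(hypot(d[0],d[1]),1),d[:2].round(1)
E
python3 - <<'E'
from h import *;import pickle;from plant import bot
d=pickle.load(open("c1.pkl","rb"));s=d["side"];q=-s["R"].T@s["t"]
v=q[:2]-O;v/=np.hypot(*v)
for z in(58,62,66,70,74):print(z,((proj(s,[*(O+16*v),z])-[270,165])*5).round())
o=bot.get_obs();print(cang(o),feel(o,cang(o)[0]));print(arc(-1.5,.2));print(arc(-2.5,.2));print(arc(-3.5,.2))
E
```

```text
58 [269. 385.]
62 [269. 379.]
66 [269. 373.]
70 [270. 367.]
74 [270. 361.]
(-1.489, 35.3, array([  2.9, -35.1])) (np.float64(0.29), np.float64(-5.88), np.float64(2.37))
[[7.2, 0.2, 0.51], [14.2, 1.8, 1.02], [20.7, 4.8, 1.53], [26.5, 9.1, 2.04], [31.4, 14.4, 2.55]]
[[3.7, 6.2, 0.51], [6.1, 12.9, 1.02], [7.1, 20.0, 1.53], [6.7, 27.2, 2.04], [4.9, 34.2, 2.55]]
[[-3.2, 6.4, 0.51], [-7.6, 12.1, 1.02], [-13.0, 16.8, 1.53], [-19.3, 20.4, 2.04], [-26.1, 22.6, 2.55]]
```

```bash
cat > f.py <<'E'
from h import *;from plant import bot
o=bot.get_obs();a=cang(o);print(round(o['time'],2),a,feel(o,a[0]),o['grip_width'].round(1),(o['tool_pos'][2]-159).round(1))
E
python3 shift.py '[[10,7.2,0.2,0.5,0],[10,14.2,1.8,1,0],[10,20.7,4.8,1.5,0],[10,26.5,9.1,2,0],[10,31.4,14.4,2.5,0]]' >/dev/null; python3 f.py
```

```text
Traceback (most recent call last):
  File "f.py", line 2, in <module>
    o=bot.get_obs();a=cang(o);print(round(o['time'],2),a,feel(o,a[0]),o['grip_width'].round(1),(o['tool_pos'][2]-159).round(1))
                                                                      ^^^^^^^^^^^^^^^^^^^^^
AttributeError: 'float' object has no attribute 'round'
```

```bash
sed -i "s/o\['grip_width'\].round(1)/round(o['grip_width'],1)/" f.py; python3 f.py; python3 shift.py '[[10,3.7,6.2,0.5,0],[10,6.1,12.9,1,0],[10,7.1,20,1.5,0],[10,6.7,27.2,2,0],[10,4.9,34.2,2.5,0]]'>/dev/null; python3 f.py
```

```text
11.65 (-2.469, 35.4, array([-27.6, -22. ])) (np.float64(5.68), np.float64(-3.86), np.float64(-2.99)) 19.1 203.1
12.28 (2.821, 35.8, array([-34. ,  11.3])) (np.float64(5.26), np.float64(1.87), np.float64(2.46)) 19.4 200.6
```

```bash
python3 shift.py '[[10,-3.2,6.4,0.5,0],[10,-7.6,12.1,1,0],[10,-13,16.8,1.5,0],[10,-19.3,20.4,2,0],[10,-26.1,22.6,2.55,0]]'>/dev/null; python3 f.py; python3 - <<'E'
from h import *
from plant import bot
print(arc(-4.5,.15),arc(-5.25,.1),arc(-5.75,.1),arc(-6.25,.1),arc(-6.75,.1),arc(-7.25,.1),arc(-7.75,.1),sep="\n")
c=bot.capture("side");cv2.imwrite("pics/p1.png",np.clip(cv2.resize(c["color"][215:260,300:350,::-1],None,fx=10,fy=10,interpolation=2)*1.6,0,255).astype('uint8'))
E
```

```text
12.9 (1.796, 36.6, array([-8.2, 35.7])) (np.float64(6.07), np.float64(5.4), np.float64(5.39)) 19.1 197.9
[[-5.3, 0.7, 0.38], [-10.7, 0.7, 0.76], [-16.1, -0.2, 1.15], [-21.2, -1.9, 1.53], [-26.0, -4.3, 1.91]]
[[-3.0, -2.0, 0.25], [-5.8, -4.3, 0.51], [-8.3, -6.8, 0.76], [-10.6, -9.6, 1.02], [-12.6, -12.6, 1.27]]
[[-1.7, -3.2, 0.25], [-3.0, -6.5, 0.51], [-4.0, -10.0, 0.76], [-4.7, -13.5, 1.02], [-5.0, -17.1, 1.27]]
[[0.1, -3.6, 0.25], [0.5, -7.2, 0.51], [1.3, -10.7, 0.76], [2.4, -14.1, 1.02], [3.8, -17.4, 1.27]]
[[1.8, -3.1, 0.25], [3.9, -6.1, 0.51], [6.2, -8.8, 0.76], [8.8, -11.2, 1.02], [11.7, -13.4, 1.27]]
[[3.1, -1.9, 0.25], [6.3, -3.5, 0.51], [9.7, -4.7, 0.76], [13.2, -5.6, 1.02], [16.7, -6.2, 1.27]]
[[3.6, -0.2, 0.25], [7.2, -0.0, 0.51], [10.7, 0.5, 0.76], [14.2, 1.4, 1.02], [17.6, 2.6, 1.27]]
```

View pics/p1.png

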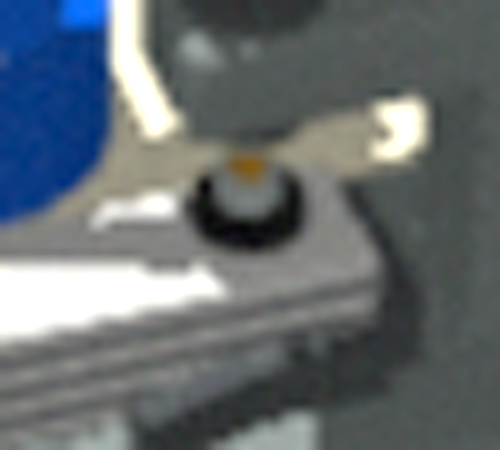

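The pad's lower edge is now at about (248,250) in the crop, so roughly 5–7 mm of gap remains. I'll continue in smaller steps and feel the resistance.

```bash
python3 shift.py '[[10,-5.3,0.7,0.3,0],[10,-10.7,0.7,0.7,0],[10,-16.1,-0.2,1,0],[10,-21.2,-1.9,1.4,0],[10,-26,-4.3,1.8,0]]'>/dev/null; python3 f.py
```

```text
13.57 (1.047, 37.0, array([18.5, 32. ])) (np.float64(5.98), np.float64(4.93), np.float64(3.37)) 19.0 195.9
```

```bash
python3 shift.py '[[10,-3,-2,0.2,0],[10,-5.8,-4.3,0.5,0],[10,-8.3,-6.8,0.7,0]]'>/dev/null; python3 f.py;  python3 shift.py '[[10,-2.3,-2.8,0.25,0],[10,-4.3,-5.8,0.5,0]]'>/dev/null; python3 f.py
```

```text
13.95 (0.751, 36.9, array([27. , 25.2])) (np.float64(5.47), np.float64(4.12), np.float64(2.26)) 19.0 195.2
14.2 (0.552, 36.8, array([31.4, 19.3])) (np.float64(4.69), np.float64(2.7), np.float64(0.9)) 19.4 194.7
```

```bash
python3 shift.py '[[10,-1.7,-3.2,0.25,0],[10,-3,-6.5,0.5,0]]'>/dev/null; python3 f.py;  python3 shift.py '[[10,-1,-3.5,0.25,0],[10,-1.7,-7,0.5,0]]'>/dev/null; python3 f.py
```

```text
14.45 (0.355, 36.7, array([34.4, 12.7])) (np.float64(4.9), np.float64(1.97), np.float64(1.4)) 19.3 194.1
14.7 (0.158, 36.6, array([36.1,  5.8])) (np.float64(6.57), np.float64(0.87), np.float64(1.81)) 19.0 193.6
```

```bash
python3 shift.py '[[10,-0.3,-3.6,0.25,0],[10,-0.2,-7.2,0.5,0]]'>/dev/null; python3 f.py
```

```text
14.95 (-0.033, 36.4, array([36.4, -1.2])) (np.float64(7.71), np.float64(1.16), np.float64(1.38)) 19.1 193.2
```

```bash
python3 shift.py '[[10,0.4,-3.6,0.25,0]]'>/dev/null; python3 f.py
```

```text
15.07 (-0.128, 36.3, array([36. , -4.6])) (np.float64(8.85), np.float64(0.12), np.float64(1.41)) 19.4 192.9
```

```bash
python3 shift.py '[[10,0.8,-3.5,0.25,0]]'>/dev/null; python3 f.py
```

```text
15.2 (-0.224, 36.2, array([35.3, -8.1])) (np.float64(8.3), np.float64(0.72), np.float64(0.6)) 19.5 192.7
```

```bash
python3 shift.py '[[10,1.1,-3.4,0.25,0]]'>/dev/null; python3 f.py
```

```text
15.32 (-0.319, 36.1, array([ 34.3, -11.3])) (np.float64(9.18), np.float64(-1.68), np.float64(0.93)) 19.2 192.4
```

```bash
python3 shift.py '[[10,0.6,-1.6,0.1,0]]'>/dev/null; python3 f.py; python3 shift.py '[[10,0.2,-0.4,0,0]]'>/dev/null; python3 f.py
```

```text
15.45 (-0.366, 36.1, array([ 33.7, -12.9])) (np.float64(8.67), np.float64(-0.86), np.float64(0.98)) 19.2 192.4
15.57 (-0.376, 36.0, array([ 33.5, -13.2])) (np.float64(9.81), np.float64(-0.38), np.float64(1.59)) 19.1 192.3
```

```bash
python3 shift.py '[[60,0,0,0,0],[60,0,0,0,0],[60,0,0,0,0],[60,0,0,0,0]]'|grep -E "cont|wid"; python3 shift.py '[[60,0,0,-15,0],[60,0,0,-50,0],[60,0,0,-100,0],[60,0,0,-130,0],[60,0,0,-130,0]]'|grep -E "cont|pos"; python3 - <<'E'
from plant import bot
import cv2,numpy as np
c=bot.capture("side");cv2.imwrite("pics/e.png",np.clip(cv2.resize(c["color"][175:280,270:370,::-1],None,fx=5,fy=5,interpolation=2)*1.6,0,255).astype('uint8'))
E
```

```text
contact_force: [-0.3, 0.2, 0.6]
grip_width: 54.9
tool_pos: [669.4, -36.9, 485.6]
contact_force: [0.1, -1.4, -0.2]
```

View pics/e.png

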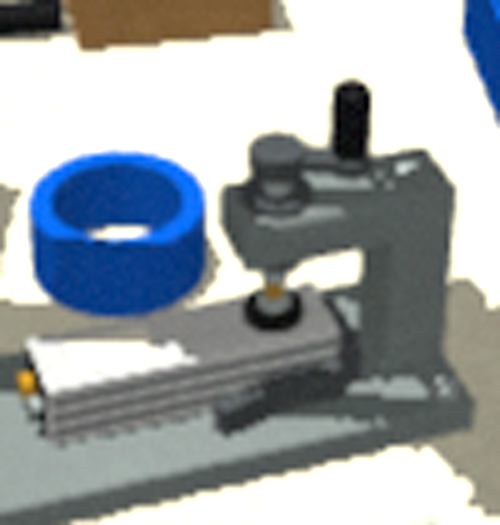

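The final picture shows the pad at (272,310) resting on the housing, which is straight against the stop. The knob at (350,120) is free and the gripper is clear.

```bash
python3 -c "
from plant import bot
print(bot.close_job())"
```

```text
the job is handed in; nothing more can be done
None
```

The housing was eased home against the end stop at about 9 N, the crank was snugged by feel to an estimated 54 N pad force, the gripper was released and lifted clear, and the job was handed in at about 17 s; no verdict was reported.

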